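# Set the coffee mill's grind and lock it

### The job

On the green coffee mill, swing the brass adjusting barrel by its upright post until its pointer is over the middle of the red mark. Then tighten the knurled lock ring home, clockwise from above, by bringing its blue lug towards the brass post until it stops dead and nip it up there firmly for a moment (about 25 N on the lug), holding the barrel by its post so that the pointer stays on the red mark. Do not force the blue lug beyond that, disturb nothing else, and let go at the end.

Things in the scene. Friction and masses are not known exactly. Their poses are not given: they have to be found in the camera images.
- axis (a point): point on the upright axis on which both barrel and lock ring turn, at the barrel's flat top, 176 mm above the counter. The barrel is brass, 52 mm across; the steel knurled lock ring below it is 84 mm across, its top 162 mm above the counter. The mill is fixed to the counter: a green housing 150 x 150 mm, its top 140 mm above the counter, with a tray towards its front; nothing of the mill is higher than the post and the lug.
- mark (a point): middle of the red mark painted on the housing's top, 58 mm out from the axis, 13 mm wide; the barrel is set when post, axis and mark lie in one upright plane with the post on the mark's side
- post_grip (a point): the brass post: an upright round pin 10 mm thick, fixed to the barrel's arm 34 mm out from the axis, in line with the barrel's white-tipped pointer. This point lies on its centre line, 11 mm below its top; the top is 206 mm above the counter and the arm it stands on ends 172 mm above the counter (pointer tip 61 mm from the axis), so there are 34 mm of free pin.
- lug_grip (a point): the blue lug: an upright round pin 10 mm thick, fixed to the lock ring 34 mm out from the axis. This point lies on its centre line, 11 mm below its top; the top is 206 mm above the counter. Seen from above it stands 1.5 to 1.75 rad anticlockwise of the brass post when the ring is loose, and nearer to the post the tighter the ring.
- lock_ring: the knurled steel lock ring with its blue lug; origin on the axis at the ring's underside, 146 mm above the counter, its x axis pointing to the lug. The ring drags at 6 to 10 N on the lug while it turns. At its stop it must be nipped up with a push of about 25 N on the lug, kept up for half a second; over 45 N strips the thread.
- barrel (a joint): angle of the barrel, rad, anticlockwise from above positive, 0 with the pointer on the middle of the red mark; it starts 0.4 to 0.9 clockwise of it (negative). It turns on a stiff thread and stays where it is left, needing only about 3 N at the post: less than the ring's drag, so the barrel goes along with the ring if it is not held.
- ring_turn (a joint): angle of the lock ring relative to the barrel, rad, clockwise from above positive; 0 to 0.25 when loose. It stops dead when it bites, after 0.85 to 1.1 rad of turning (to be felt), and stays where it is left. The angle from lug to post about the axis is 1.75 minus this value.
- cup: steel catch cup, 64 mm across and 70 mm tall, on the mill's tray under its spout; origin at its underside; to be left alone
- hopper: clear plastic bean hopper taken off the mill, 110 mm across and 120 mm tall; origin at its underside; to be left alone
- brush: cleaning brush, 170 mm long, lying on the counter; to be left alone
- driver: screwdriver, 180 mm long, lying on the counter; to be left alone
- jar: amber jar with a yellow cap, 76 mm across, 120 mm tall; origin at its underside; to be left alone
- tin: red food tin, 72 mm across, 90 mm tall; origin at its underside; to be left alone
- carton: brown carton 60 x 100 x 50 mm; origin at its underside; to be left alone
- juice: orange juice bottle, 60 mm across, 190 mm tall; origin at its underside; to be left alone

How it is judged:
On the way, in this order (a step that is already met when the one before it is completed fails the run):
1. the barrel's pointer is set over the red mark (within 0.1 rad) with the lock ring still loose (value of joint barrel between -0.1 and 0.1 rad and value of joint ring_turn below 0.45 rad), for 0.3 s.
2. the lock ring is tightened until it stops dead (within 0.05 rad of its end at 1.1) and nipped up with over 15 N on the lug, with the pointer on the red mark (within 0.12 rad) (value of joint barrel between -0.12 and 0.12 rad and value of joint ring_turn above 1.05 rad and contact force between the fingers and lock_ring above 15 N), for 0.3 s.
At the end, for the whole second after the job is handed in: The lock ring is home (its joint within 0.05 rad of the stop at 1.1), the barrel's pointer is on the red mark (barrel joint within 0.12 rad of 0), and the gripper has let go (value of joint barrel between -0.12 and 0.12 rad and value of joint ring_turn above 1.05 rad and contact force between the fingers and lock_ring below 0.5 N); the robot touches nothing.
It fails at once if the barrel is more than 0.2 rad off the red mark while the lock ring is being tightened (ring joint past 0.45) (value of joint ring_turn above 0.45 rad and (value of joint barrel above 0.2 rad or value of joint barrel below -0.2 rad)).
It fails at once if the blue lug is pushed with more than 45 N (contact force between the fingers and lock_ring above 45 N).
It fails at once if a bystander is moved by more than 20 mm (distance of any of cup, hopper, brush, driver, jar, tin, carton, juice from where it was at the start of the episode above 0.02 m).
It also fails if it takes over 64 s, if anything falls off the work surface, if the arm or the gripper's body presses on something with over 40 N, if the wrist force passes 120 N, or if a joint passes its speed limit or range.

### The arm

A 7-joint arm with a two-finger parallel gripper is mounted at the origin on the work surface. World frame = base frame: x ahead of the robot, y to its left, z up, the work surface at z = 0. Lengths are in m, angles in rad, forces in N, time in s.
With the tool pointing down it reaches from about 0.4 to 0.85 m from the base axis. Payload 10.4 kg.
Tool frame: the origin (TCP) lies midway between the tips of the shut fingers; the grasp point (between the pads) lies 19 mm behind it (r.grasp_offset is the distance from the TCP to the grasp point, in m); x points along the fingers, y is the direction in which the jaws open and shut, and the axes are right-handed (so a half turn about x gives the same grasp; the last joint's range is limited). The gripper opens to 87 mm and grips with 3 to 60 N. Pads are 19 mm wide; open, the fingers measure 117 mm over their backs; the gripper's body (75 mm by 190 mm) begins 51 mm behind the grasp point.
Start: joints at [-1.21, 0.332, -0.065, 1.46, 0.022, 1.35, -0.088], TCP at [0.234, 0.58, 0.223] pointing down, gripper open.
Joint ranges: [-2.6, 2.6], [-0.5, 2.12], [-1.47, 1.34], [0.16, 2.42], [-1.27, 4.41], [0.06, 2.06], [-2.6, 2.6]. Speed limits (rad/s): [2.22, 2.22, 2.79, 2.79, 3.14, 3.14, 3.14].

### API

Orientations are given as a unit quaternion [x, y, z, w].
In Python, from bench import r, vision, close_job gives the robot as it stands. The module is installed in compiled form; this text tells all that it offers.
- The arm moves only by the shell command python3 -m pendant 'ROWS' [OPENING] [FORCE]. ROWS is text: rows parted by semicolons, each of 6 numbers parted by spaces: the shift along the tool's x, y, z in units of 0.25 m (1.0 is 0.25 m), then the turn, a rotation vector about the tool's x, y, z in units of 1.5 rad (1.0 is 1.5 rad). A call has 1 to 8 rows; each row is the pose to reach, as a shift and turn from the pose commanded when the call began, along the tool's axes at that moment; what a row does not reach only later rows make up. A row lasts 1/10 s, in which the tool goes at most 50 mm and 8.59 degrees, less where a joint would pass 70% of its speed; a pose out of reach is approached as far as the arm can. A call with a number of a shift or a turn outside -1 to 1 is refused whole. A call with a gripper value outside its range is refused whole. OPENING is the gripper command: -1 is shut, 1 is fully open, values between are in proportion, set as the call begins (- or left out, the last holds). The fingers move at their own pace and stop on an object; FORCE is the grip in N (left out, the last holds). Time passes only in rows, so rows that repeat a pose let the fingers close. It gives the time, the measured TCP pose, the force and the opening at its end, in the units of the state.
- r.read_state(): the state, without advancing time (a new reading comes with each control period).
- vision.camera(name): name is "scene" or "top" or "wrist"; returns (picture, depth): 384x512x3 uint8, blue, green, red; 384x512 float32, m along the optical axis (not along the pixel's ray), 0 where there is no reading.
- vision.get_calibration(name): a dict with "camera_matrix" (3x3 intrinsics, pixels), "rvec" (rotation vector, rad) and "tvec" (3), from world to camera coordinates, as OpenCV has them. Camera axes: x right, y down, z forward; pixel columns grow to the right and rows downward; lengths in m; the calibration is good to about 2 mm. A picture is of the moment at which its call begins: read the wrist's pose just before it. get_calibration takes no time and is no camera call; for the wrist camera it gives the pose at the moment of the call.
- close_job(): hands the job in, once; it reports no verdict.
The state is a dict: "time": time; "joint_positions": joint angles; "joint_vel": joint speeds; "joint_torque": joint torques, N m; "ee_pos": TCP position; "eef_rot": TCP orientation; "ft_force": force on the tool from outside, world axes, zero at the start; "torque": the same for the moment, N m; "width": finger opening in m.
Only numpy, scipy, OpenCV 4.12 (cv2) and the standard library are available. Lean on these libraries where they do the work, as an engineer would, in place of code of your own. Each camera call takes 0.05 s, during which the arm holds its last target. There are 200 camera calls.

## Working session

There is one attempt and no reset: what is moved stays moved. The work goes in short steps, Python scripts to look and compute and a shell command to move; the robot and the scene stay as the last step left them, time stands still between calls to the robot, and variables do not carry over. Pictures are saved under pics/ and viewed, about 8 in all and at most 12, crops included, and the job is handed in when it is done.

```bash
mkdir -p pics; ls; python3 - <<'E'
from bench import r,vision
import cv2,numpy as np
s=r.read_state();print({k:np.round(v,3) for k,v in s.items()}, r.grasp_offset)
for n in ("scene","top"):
    p,d=vision.camera(n);cv2.imwrite(f"pics/{n}0.png",p);np.savez(f"pics/{n}0.npz",p=p,d=d)
    c=vision.get_calibration(n);print(n,c)
a=np.hstack([cv2.imread("pics/scene0.png"),cv2.imread("pics/top0.png")])
cv2.imwrite("pics/both0.png",cv2.resize(a,(800,300)))
E
```

```text
pics
{'time': np.float64(0.0), 'joint_positions': array([-1.21 ,  0.333, -0.065,  1.461,  0.022,  1.35 , -0.088]), 'joint_vel': array([-0.   ,  0.002,  0.001, -0.   , -0.001,  0.002, -0.   ]), 'joint_torque': array([ 1.0000e-03, -6.2326e+01,  2.5000e-02, -3.8990e+01, -6.1000e-02,
        4.0000e-02,  0.0000e+00]), 'ee_pos': array([0.234, 0.579, 0.222]), 'eef_rot': array([ 0.134,  0.694, -0.135,  0.694]), 'ft_force': array([-0.283, -0.926, -0.067]), 'torque': array([-0.022,  0.027,  0.046]), 'width': np.float64(0.087)} 0.0187
scene {'camera_matrix': array([[403.44292224,   0.        , 254.64768577],
       [  0.        , 403.44292224, 189.88966306],
       [  0.        ,   0.        ,   1.        ]]), 'rvec': array([ 2.16633923,  0.81927135, -0.37664827]), 'tvec': array([-0.41262603, -0.14438957,  1.50779782])}
top {'camera_matrix': array([[355.81468198,   0.        , 248.39655713],
       [  0.        , 355.81468198, 195.36250035],
       [  0.        ,   0.        ,   1.        ]]), 'rvec': array([ 2.13188464, -2.13669278,  0.1095694 ]), 'tvec': array([-0.00418627,  0.59306833,  0.94311612])}
```

View pics/top0.png

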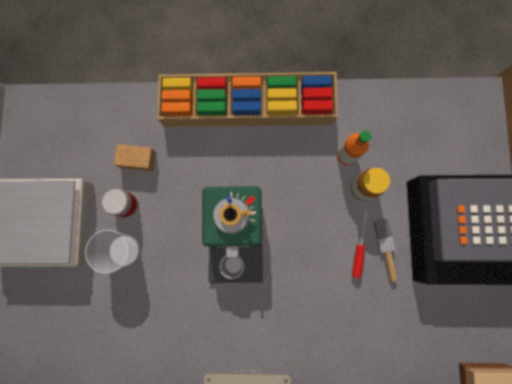

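View pics/scene0.png

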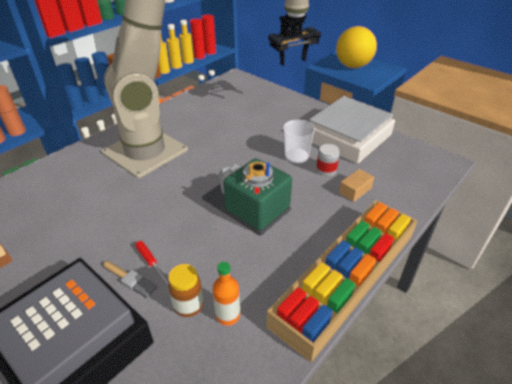

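The top view shows the mill at about (232,215) with its barrel at (231,214), the red mark at (250,201) and the pointer at about (252,212). The tray and cup lie on the robot's side. The scene view agrees. Next I measure from a crop.

```bash
cat > h.py <<'E'
import numpy as np,cv2
from bench import r,vision
def ray(c,uv,z):
    R=cv2.Rodrigues(np.array(c["rvec"]))[0];t=np.array(c["tvec"]).ravel();K=np.array(c["camera_matrix"])
    o=-R.T@t;d=R.T@np.linalg.solve(K,[uv[0],uv[1],1]);return o+d*(z-o[2])/d[2]
def proj(c,p):
    return cv2.projectPoints(np.array([p],float),np.array(c["rvec"]),np.array(c["tvec"]),np.array(c["camera_matrix"]),None)[0].ravel()
def blob(p,lo,hi,roi=None):
    m=cv2.inRange(cv2.cvtColor(p,cv2.COLOR_BGR2HSV),np.array(lo),np.array(hi))
    if roi: k=np.zeros_like(m);k[roi[1]:roi[3],roi[0]:roi[2]]=255;m&=k
    n,l,s,c=cv2.connectedComponentsWithStats(m);return sorted([(int(s[i,4]),*c[i].round(1),*s[i,:4]) for i in range(1,n)],reverse=True)[:4]
E
python3 - <<'E'
from h import *
p=cv2.imread("pics/top0.png");c=vision.get_calibration("top")
roi=(200,183,266,250)
for n,lo,hi in(("red",(0,150,100),(6,255,255)),("red2",(172,150,90),(180,255,255)),("blue",(100,110,50),(130,255,255)),("brass",(10,110,80),(28,255,255)),("green",(50,80,20),(90,255,255))):
    b=blob(p,lo,hi,roi)
    print(n,b, [ray(c,q[1:3],.14).round(4) for q in b[:2]],[ray(c,q[1:3],.19).round(4) for q in b[:2]])
cv2.imwrite("pics/crop0.png",cv2.resize(p[183:250,196:268],None,fx=8,fy=8,interpolation=cv2.INTER_CUBIC))
E
```

```text
red [(53, np.float64(249.9), np.float64(200.0), np.int32(246), np.int32(196), np.int32(9), np.int32(9))] [array([ 0.5677, -0.0127,  0.14  ])] [array([ 0.5615, -0.0142,  0.19  ])]
red2 [] [] []
blue [(17, np.float64(227.9), np.float64(198.2), np.int32(226), np.int32(196), np.int32(5), np.int32(6))] [array([0.5725, 0.042 , 0.14  ])] [array([0.566 , 0.0374, 0.19  ])]
brass [(277, np.float64(232.6), np.float64(214.3), np.int32(220), np.int32(204), np.int32(31), np.int32(21)), (1, np.float64(254.0), np.float64(197.0), np.int32(254), np.int32(197), np.int32(1), np.int32(1)), (1, np.float64(245.0), np.float64(200.0), np.int32(245), np.int32(200), np.int32(1), np.int32(1))] [array([0.5323, 0.03  , 0.14  ]), array([ 0.5752, -0.0229,  0.14  ])] [array([0.5281, 0.0261, 0.19  ]), array([ 0.5685, -0.0238,  0.19  ])]
green [(1863, np.float64(229.9), np.float64(218.5), np.int32(203), np.int32(187), np.int32(58), np.int32(59))] [array([0.522 , 0.0367, 0.14  ])] [array([0.5184, 0.0323, 0.19  ])]
```

View pics/crop0.png

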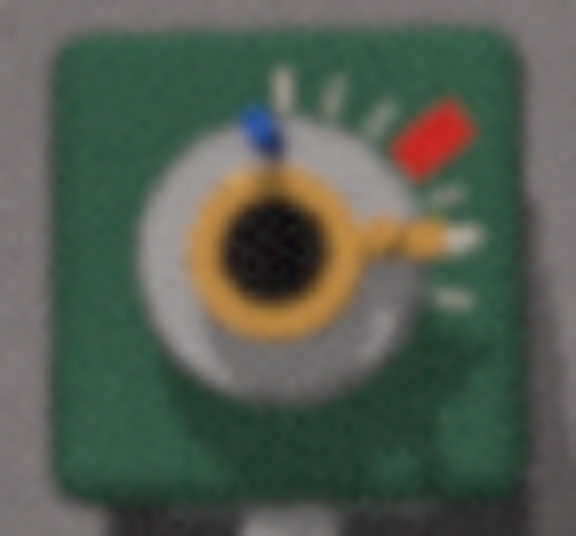

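```bash
cat >> h.py <<'E'
from scipy.spatial.transform import Rotation as Ro
def to(target,yaw):   # yaw: world angle of tool y (tool x down)
    s=r.read_state();R=Ro.from_quat(s["eef_rot"]);M=R.as_matrix()
    y=np.array([np.cos(yaw),np.sin(yaw),0]);x=np.array([0,0,-1.]);T=Ro.from_matrix(np.c_[x,y,np.cross(x,y)])
    print("shift",(M.T@(np.array(target)-s["ee_pos"])/.25).round(4),"turn",((R.inv()*T).as_rotvec()/1.5).round(4),"now",s["ee_pos"].round(4),"yaw",np.arctan2(M[1,1],M[0,1]).round(4),"tilt",M[:2,0].round(4),"w",s["width"].round(4),"F",s["ft_force"].round(1),"t",s["time"].round(2))
E
python3 - <<'E'
from h import *
c=vision.get_calibration("top")
cr=lambda u,v:(u/8+196-.44,v/8+183-.44)
A=ray(c,cr(274,252),.176);A2=ray(c,cr(282,262),.158);Mk=ray(c,cr(432,139),.14)
tip=ray(c,cr(462,237),.170);post=ray(c,cr(385,240),.19);lug=ray(c,cr(260,128),.195)
print(A,A2,Mk,tip,post,lug)
for n,q in(("mark",Mk),("tip",tip),("post",post),("lug",lug)):
    d=(q-A)[:2];print(n,np.hypot(*d).round(4),np.arctan2(d[1],d[0]).round(3))
to([A[0]+.02,A[1],.27],0.3); to([A[0]+.02,A[1],.27],0.3+np.pi)
E
```

```text
[0.52989571 0.03382063 0.176     ] [0.52838968 0.03294345 0.158     ] [ 0.56789367 -0.01184594  0.14      ] [ 0.5347216  -0.02170713  0.17      ] [5.32112935e-01 2.72542519e-04 1.90000000e-01] [0.56446112 0.03651311 0.195     ]
mark 0.0594 -0.877
tip 0.0557 -1.484
post 0.0336 -1.505
lug 0.0347 0.078Traceback (most recent call last):
  File "<stdin>", line 9, in <module>
  File "h.py", line 16, in to
    print("shift",(M.T@(np.array(target)-s["ee_pos"])/.25).round(4),"turn",((R.inv()*T).as_rotvec()/1.5).round(4),"now",s["ee_pos"].round(4),"yaw",np.arctan2(M[1,1],M[0,1]).round(4),"tilt",M[:2,0].round(4),"w",s["width"].round(4),"F",s["ft_force"].round(1),"t",s["time"].round(2))
                                                                                                                                                                                                                  ^^^^^^^^^^^^^^^^
AttributeError: 'float' object has no attribute 'round'
```

```bash
sed -i 's/s\["time"\].round(2)/round(float(s["time"]),2)/' h.py; python3 - <<'E'
from h import *
b=-.71;t=[.5299+.024*np.cos(b),.0338+.024*np.sin(b),.27]
to(t,b+np.pi/2);to(t,b-np.pi/2)
E
```

```text
Traceback (most recent call last):
  File "h.py", line 16, in to
    print("shift",(M.T@(np.array(target)-s["ee_pos"])/.25).round(4),"turn",((R.inv()*T).as_rotvec()/1.5).round(4),"now",s["ee_pos"].round(4),"yaw",np.arctan2(M[1,1],M[0,1]).round(4),"tilt",M[:2,0].round(4),"w",s["width"].round(4),"F",s["ft_force"].round(1),"t",round(float(s["time"]),2))
                                                                                                                                                                                                                  ^^^^^^^^^^^^^^^^
AttributeError: 'float' object has no attribute 'round'
```

```bash
sed -i 's/s\["width"\].round(4)/round(float(s["width"]),4)/' h.py; python3 - <<'E'
from h import *
b=-.71;t=[.5299+.024*np.cos(b),.0338+.024*np.sin(b),.27]
to(t,b+np.pi/2);to(t,b-np.pi/2)
E
```

```text
shift [-0.1905 -1.6106  2.0057] turn [2.175e-01 2.000e-04 8.000e-04] now [0.2339 0.5792 0.2218] yaw 1.187 tilt [-0.0004 -0.0012] w 0.0871 F [ 1.  -0.4  0.5] t 0.1
shift [-0.1905 -1.6106  2.0057] turn [-1.8769e+00 -1.2000e-03  3.0000e-04] now [0.2339 0.5792 0.2218] yaw 1.187 tilt [-0.0004 -0.0012] w 0.0871 F [ 1.  -0.4  0.5] t 0.1
```

```bash
python3 -m pendant '-0.19 0 0 0.05 0 0;-0.19 -0.8 1 0.2175 0 0;-0.19 -0.8 1 0.2175 0 0;-0.19 -0.8 1 0.2175 0 0;-0.19 -0.8 1 0.2175 0 0;-0.19 -0.8 1 0.2175 0 0;-0.19 -0.8 1 0.2175 0 0;-0.19 -0.8 1 0.2175 0 0' 1; python3 - <<'E'
from h import *
b=-.71;t=[.5299+.024*np.cos(b),.0338+.024*np.sin(b),.27]
to(t,b+np.pi/2)
E
```

```text
time: 0.9
ee_pos: [0.3934, 0.2957, 0.2701]
eef_rot: [0.248, 0.662, -0.248, 0.663]
ft_force: [0.1, 0.4, 0.7]
width: 0.0873
shift [ 0.0015 -0.4312  1.1955] turn [-0.004   0.0005  0.    ] now [0.3934 0.2957 0.2701] yaw 0.8548 tilt [ 0.0006 -0.0006] w 0.0873 F [0.1 0.4 0.7] t 0.9
```

```bash
python3 -m pendant '0 -0.36 0.995 0 0 0;0 -0.36 0.995 0 0 0;0 -0.36 0.995 0 0 0;0 -0.36 0.995 0 0 0;0 -0.36 0.995 0 0 0;0 -0.36 0.995 0 0 0;0 -0.36 0.995 0 0 0'; python3 -m pendant '0 -0.07 0.2 0 0 0;0 -0.07 0.2 0 0 0;0 -0.07 0.2 0 0 0'; python3 - <<'E'
from h import *
b=-.71;t=[.5299+.024*np.cos(b),.0338+.024*np.sin(b),.27]
to(t,b+np.pi/2)
c=vision.get_calibration("wrist");p,d=vision.camera("wrist")
print(proj(c,[.5299,.0338,.176]),proj(c,[.532,.0003,.19]),proj(c,[.5645,.0365,.19]))
cv2.imwrite("pics/w1.png",p)
E
```

```text
time: 1.6
ee_pos: [0.5215, 0.0671, 0.2697]
eef_rot: [0.247, 0.662, -0.248, 0.662]
ft_force: [-0.7, 0.9, -0.4]
width: 0.0869
time: 1.9
ee_pos: [0.5473, 0.0244, 0.2696]
eef_rot: [0.246, 0.663, -0.246, 0.663]
ft_force: [-0.1, 0.2, -0.0]
width: 0.0869
shift [-0.0014 -0.0167  0.0188] turn [-0.0006 -0.0004  0.0003] now [0.5473 0.0244 0.2696] yaw 0.86 tilt [-0.0008 -0.    ] w 0.0869 F [-0.1  0.2 -0. ] t 1.9
[254.91396196 173.61638118] [227.30605278 203.46059378] [282.93178488 204.57497018]
```

View pics/w1.png

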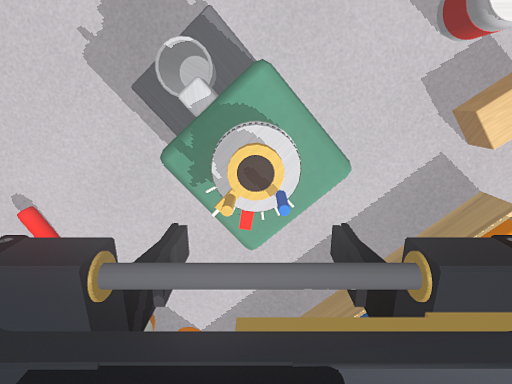

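The wrist view shows the barrel centre at (256,173), the post at (227,205) and the lug at (284,208). All three are where the estimates project, so I go down straddling both pins.

```bash
python3 -m pendant '0 -0.017 0.019 0 0 0;0.18 -0.017 0.019 0 0 0;0.354 -0.017 0.019 0 0 0;0.354 -0.017 0.019 0 0 0'; python3 -m pendant '0 0 0 0 0 0;0 0 0 0 0 0;0 0 0 0 0 0' 0.52 10
cat >> h.py <<'E'
AX=np.array([.5299,.0338])
def pose(phi,th,w,z):
    b=phi+th/2;yc=.034*np.sin(-th/2)-.005+w/2;rho=.034*np.cos(th/2)
    u=np.array([np.cos(b),np.sin(b)]);t=np.array([-u[1],u[0]])
    return np.r_[AX+rho*u+yc*t,z],b+np.pi/2
E
python3 - <<'E'
from h import *
w=r.read_state()["width"]
for phi in np.linspace(-1.5,-.877,8): to(*pose(phi,1.575,w,.181))
E
```

```text
time: 2.35
ee_pos: [0.5447, 0.0188, 0.1767]
eef_rot: [0.244, 0.666, -0.247, 0.661]
ft_force: [-0.3, 0.5, 0.2]
width: 0.0871
time: 2.65
ee_pos: [0.5494, 0.0182, 0.1838]
eef_rot: [0.246, 0.662, -0.245, 0.664]
ft_force: [0.2, -0.5, 0.0]
width: 0.0711
shift [ 0.0112  0.0222 -0.0041] turn [ 0.0018  0.0013 -0.0019] now [0.5494 0.0182 0.1838] yaw 0.861 tilt [0.0033 0.0009] w 0.0711 F [ 0.2 -0.5  0. ] t 2.65
shift [ 0.0112  0.0306 -0.0067] turn [-0.0575  0.0014 -0.0018] now [0.5494 0.0182 0.1838] yaw 0.861 tilt [0.0033 0.0009] w 0.0711 F [ 0.2 -0.5  0. ] t 2.65
shift [ 0.0112  0.0388 -0.0101] turn [-0.1168  0.0015 -0.0018] now [0.5494 0.0182 0.1838] yaw 0.861 tilt [0.0033 0.0009] w 0.0711 F [ 0.2 -0.5  0. ] t 2.65
shift [ 0.0112  0.0466 -0.0142] turn [-0.1762  0.0015 -0.0017] now [0.5494 0.0182 0.1838] yaw 0.861 tilt [0.0033 0.0009] w 0.0711 F [ 0.2 -0.5  0. ] t 2.65
shift [ 0.0112  0.054  -0.019 ] turn [-0.2355  0.0016 -0.0017] now [0.5494 0.0182 0.1838] yaw 0.861 tilt [0.0033 0.0009] w 0.0711 F [ 0.2 -0.5  0. ] t 2.65
shift [ 0.0112  0.061  -0.0245] turn [-0.2948  0.0017 -0.0016] now [0.5494 0.0182 0.1838] yaw 0.861 tilt [0.0033 0.0009] w 0.0711 F [ 0.2 -0.5  0. ] t 2.65
shift [ 0.0113  0.0675 -0.0305] turn [-0.3542  0.0018 -0.0015] now [0.5494 0.0182 0.1838] yaw 0.861 tilt [0.0033 0.0009] w 0.0711 F [ 0.2 -0.5  0. ] t 2.65
shift [ 0.0113  0.0734 -0.0371] turn [-0.4135  0.0018 -0.0014] now [0.5494 0.0182 0.1838] yaw 0.861 tilt [0.0033 0.0009] w 0.0711 F [ 0.2 -0.5  0. ] t 2.65
```

```bash
python3 -m pendant '0.008 0 0 0 0 0;0.008 0 0 0 0 0;0.008 0 0 0 0 0;0.008 0 0 0 0 0'
python3 - <<'E'
from h import *
w=r.read_state()["width"]
for phi in np.linspace(-1.5,-.877,8): to(*pose(phi,1.575,w,.181))
E
```

```text
time: 3.05
ee_pos: [0.5483, 0.0179, 0.1797]
eef_rot: [0.246, 0.663, -0.246, 0.663]
ft_force: [-0.4, 0.8, 0.5]
width: 0.0663
shift [-0.0054  0.0162 -0.0012] turn [ 0.0016  0.     -0.0001] now [0.5483 0.0179 0.1797] yaw 0.8607 tilt [0.0002 0.0001] w 0.0663 F [-0.4  0.8  0.5] t 3.05
shift [-0.0054  0.0246 -0.003 ] turn [-0.0577  0.     -0.0001] now [0.5483 0.0179 0.1797] yaw 0.8607 tilt [0.0002 0.0001] w 0.0663 F [-0.4  0.8  0.5] t 3.05
shift [-0.0054  0.0329 -0.0056] turn [-1.17e-01  0.00e+00 -1.00e-04] now [0.5483 0.0179 0.1797] yaw 0.8607 tilt [0.0002 0.0001] w 0.0663 F [-0.4  0.8  0.5] t 3.05
shift [-0.0054  0.0409 -0.0088] turn [-1.764e-01  0.000e+00 -1.000e-04] now [0.5483 0.0179 0.1797] yaw 0.8607 tilt [0.0002 0.0001] w 0.0663 F [-0.4  0.8  0.5] t 3.05
shift [-0.0054  0.0486 -0.0128] turn [-2.357e-01  0.000e+00 -1.000e-04] now [0.5483 0.0179 0.1797] yaw 0.8607 tilt [0.0002 0.0001] w 0.0663 F [-0.4  0.8  0.5] t 3.05
shift [-0.0054  0.0559 -0.0174] turn [-2.95e-01  1.00e-04 -1.00e-04] now [0.5483 0.0179 0.1797] yaw 0.8607 tilt [0.0002 0.0001] w 0.0663 F [-0.4  0.8  0.5] t 3.05
shift [-0.0054  0.0628 -0.0227] turn [-3.544e-01  1.000e-04 -1.000e-04] now [0.5483 0.0179 0.1797] yaw 0.8607 tilt [0.0002 0.0001] w 0.0663 F [-0.4  0.8  0.5] t 3.05
shift [-0.0054  0.0692 -0.0286] turn [-4.137e-01  1.000e-04 -1.000e-04] now [0.5483 0.0179 0.1797] yaw 0.8607 tilt [0.0002 0.0001] w 0.0663 F [-0.4  0.8  0.5] t 3.05
```

```bash
python3 -m pendant '-0.005 0.016 -0.001 0 0 0;-0.005 0.025 -0.003 -0.058 0 0;-0.005 0.033 -0.006 -0.117 0 0;-0.005 0.041 -0.009 -0.176 0 0;-0.005 0.049 -0.013 -0.236 0 0;-0.005 0.056 -0.017 -0.295 0 0;-0.005 0.063 -0.023 -0.354 0 0;-0.005 0.063 -0.023 -0.354 0 0'
python3 -m pendant '0 0 0 0 0 0;0 0 0 0 0 0;0 0 0 0 0 0'
python3 - <<'E'
from h import *
w=r.read_state()["width"]
to(*pose(-.966,1.575,w,.181))
to(*pose(-.877,1.575,w,.181))
c=vision.get_calibration("top");p,d=vision.camera("top")
u,v=proj(c,[*AX,.176]).astype(int);cr=p[v-34:v+34,u-36:u+36]
cv2.imwrite("pics/c2.png",np.hstack([cv2.resize(cr,(400,378),interpolation=cv2.INTER_CUBIC),cv2.resize(vision.camera("wrist")[0][80:280,150:362],(400,378))]))
E
```

```text
time: 3.85
ee_pos: [0.5543, 0.0333, 0.1807]
eef_rot: [0.063, 0.704, -0.063, 0.704]
ft_force: [0.4, -1.2, -1.0]
width: 0.0661
time: 4.15
ee_pos: [0.5543, 0.0333, 0.1808]
eef_rot: [0.064, 0.704, -0.064, 0.704]
ft_force: [1.1, -2.7, -1.9]
width: 0.0662
shift [-0.0009  0.0008 -0.0004] turn [-0.0014  0.0002  0.0002] now [0.5543 0.0333 0.1808] yaw 1.3902 tilt [ 0.0002 -0.0003] w 0.0662 F [ 1.1 -2.7 -1.9] t 4.15
shift [-0.0009  0.0092 -0.0022] turn [-0.0607  0.0002  0.0002] now [0.5543 0.0333 0.1808] yaw 1.3902 tilt [ 0.0002 -0.0003] w 0.0662 F [ 1.1 -2.7 -1.9] t 4.15
```

View pics/c2.png

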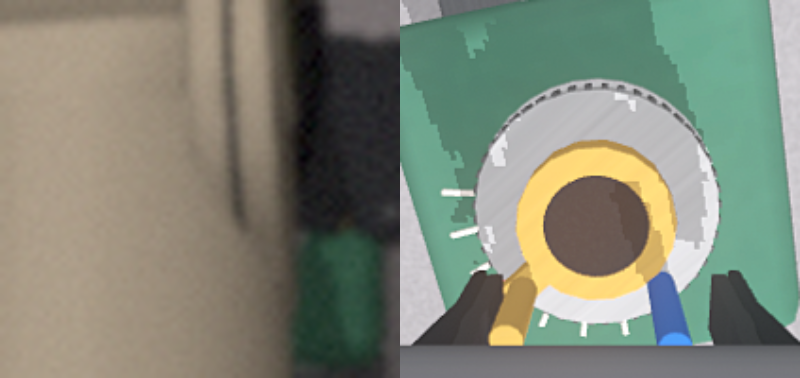

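The wrist crop shows the post lying against the left finger and the lug clear of the right one. I do the last part of the swing.

```bash
python3 -m pendant '0 0.005 -0.001 -0.03 0 0;0 0.009 -0.002 -0.06 0 0;0 0.009 -0.002 -0.06 0 0;0 0.009 -0.002 -0.06 0 0;0 0.009 -0.002 -0.06 0 0'
python3 - <<'E'
from h import *
w=r.read_state()["width"]
to(*pose(-.877,1.575,w,.181))
cs=vision.get_calibration("scene");p,d=vision.camera("scene")
u,v=proj(cs,[*AX,.176]).astype(int);cr=p[v-30:v+30,u-30:u+30]
print("scene crop origin",u-30,v-30)
for n in(-.877,):
  print([ (proj(cs,[AX[0]+R*np.cos(n),AX[1]+R*np.sin(n),z])-[u-30,v-30]).round(1)*400/60 for R,z in((.058,.14),(.061,.172),(.034,.206),(.034,.172))])
c=vision.get_calibration("wrist");q,_=vision.camera("wrist")
print([(proj(c,[AX[0]+R*np.cos(n),AX[1]+R*np.sin(n),z])).round(1) for R,z in((0,.176),(.034,.206),(.034,.172))])
cv2.imwrite("pics/w3.png",q)
cv2.imwrite("pics/c3.png",np.hstack([cv2.resize(cr,(400,400),interpolation=cv2.INTER_CUBIC),cv2.resize(q[100:300,150:350],(400,400))]))
E
```

```text
time: 4.75
ee_pos: [0.5541, 0.0354, 0.1808]
eef_rot: [0.032, 0.706, -0.032, 0.706]
ft_force: [1.2, -4.6, -0.8]
width: 0.0663
shift [-0.001   0.001   0.0001] turn [-0.0009  0.0001  0.0002] now [0.5541 0.0354 0.1808] yaw 1.4799 tilt [ 0.0001 -0.0003] w 0.0663 F [ 1.2 -4.6 -0.8] t 4.75
scene crop origin 226 137
[array([202.        , 355.33333333]), array([201.33333333, 301.33333333]), array([203.33333333, 195.33333333]), array([203.33333333, 259.33333333])]
[array([252.8, 200.3]), array([206.2, 261.7]), array([215.5, 234. ])]
```

View pics/c3.png

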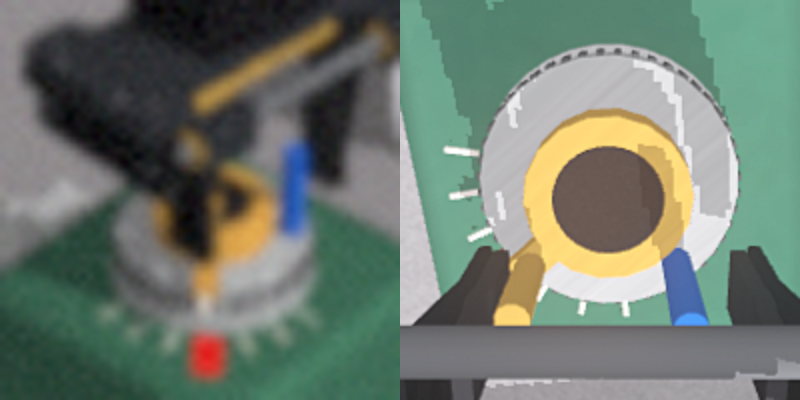

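The scene crop shows the white pointer tip at column 205 and the red mark at column 207, so the barrel is within about 0.02 rad of the mark. Next I squeeze the lug towards the post while keeping the post-side finger in place.

```bash
python3 -m pendant '0 0 0 0 0 0;0 0 0 0 0 0'; python3 - <<'E'
from h import *
def T(w):
    th=2*np.arcsin(min((w-.01)/.068,.72));t,y=pose(-.877,min(th,1.575),w,.181);
    if w>.0582: t,y=pose(-.877,1.575,w,.181)
    Y=np.array([np.cos(y),np.sin(y),0]);x=np.array([0,0,-1.]);return t,np.c_[x,Y,np.cross(x,Y)],y,th
ws=[.0662,.061,.058,.054,.050,.046,.042,.038,.035,.032]
to(*T(.0662)[:2][:1],T(.0662)[2])
for a,b in zip(ws,ws[1:]):
    A,B=T(a),T(b);print(b,"open",round(2*b/.087-1,3),"th",round(B[3],3),"shift",(A[1].T@(B[0]-A[0])/.25).round(4),"turn",round((A[2]-B[2])/1.5,4))
E
```

```text
time: 5.05
ee_pos: [0.5541, 0.0355, 0.1808]
eef_rot: [0.032, 0.706, -0.032, 0.706]
ft_force: [-0.1, -5.0, -0.4]
width: 0.066
shift [-0.0009  0.0007  0.0001] turn [-0.0008  0.0001  0.0002] now [0.5541 0.0355 0.1808] yaw 1.48 tilt [ 0.0001 -0.0003] w 0.066 F [-0.1 -5.  -0.4] t 5.05
0.061 open 0.402 th 1.608 shift [ 0.     -0.0104  0.    ] turn 0.0
0.058 open 0.333 th 1.567 shift [ 0.     -0.006   0.0004] turn 0.0026
0.054 open 0.241 th 1.407 shift [ 0.     -0.0083  0.007 ] turn 0.0533
0.05 open 0.149 th 1.258 shift [ 0.     -0.0082  0.006 ] turn 0.0499
0.046 open 0.057 th 1.116 shift [ 0.     -0.0082  0.0051] turn 0.0473
0.042 open -0.034 th 0.98 shift [ 0.     -0.0081  0.0043] turn 0.0453
0.038 open -0.126 th 0.849 shift [ 0.     -0.0081  0.0037] turn 0.0437
0.035 open -0.195 th 0.753 shift [ 0.     -0.0061  0.0024] turn 0.0319
0.032 open -0.264 th 0.659 shift [ 0.     -0.006   0.0021] turn 0.0313
```

```bash
python3 -m pendant '0 -0.010 0 0 0 0;0 -0.010 0 0 0 0;0 -0.010 0 0 0 0' 0.402 10; python3 -m pendant '0 -0.006 0 0.003 0 0;0 -0.006 0 0.003 0 0;0 -0.006 0 0.003 0 0' 0.333; python3 -m pendant '0 -0.004 0.003 0.026 0 0;0 -0.008 0.007 0.053 0 0;0 -0.008 0.007 0.053 0 0' 0.241; python3 -m pendant '0 0 0 0 0 0;0 0 0 0 0 0;0 0 0 0 0 0'
```

```text
time: 5.35
ee_pos: [0.5538, 0.0331, 0.1809]
eef_rot: [0.032, 0.706, -0.032, 0.706]
ft_force: [-0.1, -4.8, -0.1]
width: 0.0616
time: 5.65
ee_pos: [0.5538, 0.0315, 0.1808]
eef_rot: [0.033, 0.706, -0.033, 0.706]
ft_force: [0.4, -4.6, 1.1]
width: 0.0579
time: 5.95
ee_pos: [0.5554, 0.0293, 0.1809]
eef_rot: [0.061, 0.704, -0.062, 0.705]
ft_force: [1.5, -5.0, 0.9]
width: 0.0545
time: 6.25
ee_pos: [0.5554, 0.0293, 0.1809]
eef_rot: [0.061, 0.704, -0.061, 0.705]
ft_force: [0.4, -5.6, 0.1]
width: 0.0544
```

```bash
cat > look.py <<'E'
from h import *
import sys
p,_=vision.camera("scene");c=vision.get_calibration("wrist");q,_=vision.camera("wrist")
roi=(222,150,300,220)
cr=p[137:197,226:286]
wh=blob(p,(0,150,120),(6,255,255),(226,180,286,197));print("mark px",wh[:1]); print("blue",blob(p,(100,110,50),(130,255,255),roi)[:1])
cv2.imwrite(sys.argv[1],np.hstack([cv2.resize(cr,(400,400),interpolation=cv2.INTER_CUBIC),cv2.resize(q[100:300,150:350],(400,400))]))
E
python3 look.py pics/c4.png
```

```text
mark px [(22, np.float64(256.7), np.float64(190.0), np.int32(255), np.int32(188), np.int32(5), np.int32(5))]
blue [(52, np.float64(270.3), np.float64(164.5), np.int32(268), np.int32(158), np.int32(5), np.int32(15))]
```

View pics/c4.png

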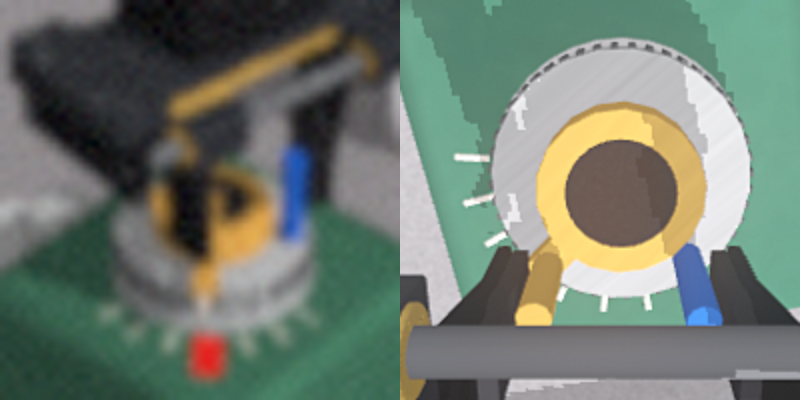

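The pointer is still at column 205 above the mark at 207. The lug is just meeting the right finger, so I carry on.

```bash
python3 -m pendant '0 -0.004 0.003 0.025 0 0;0 -0.008 0.006 0.05 0 0;0 -0.008 0.006 0.05 0 0;0 -0.008 0.006 0.05 0 0' 0.149; python3 - <<'E'
from h import *
w=r.read_state()["width"];th=2*np.arcsin((w-.01)/.068);print(w,th);to(*pose(-.877,th,w,.181))
E
```

```text
time: 6.75
ee_pos: [0.5568, 0.0269, 0.1809]
eef_rot: [0.087, 0.701, -0.088, 0.702]
ft_force: [2.2, -5.2, -0.9]
width: 0.0506
0.05056347743516912 1.2783206396069493
shift [-0.0004  0.0015 -0.0018] turn [-0.0067  0.0007  0.0003] now [0.5568 0.0269 0.1809] yaw 1.3229 tilt [ 0.0009 -0.0006] w 0.0506 F [ 2.2 -5.2 -0.9] t 6.75
```

```bash
python3 -m pendant '0 -0.004 0.003 0.024 0 0;0 -0.008 0.005 0.047 0 0;0 -0.008 0.005 0.047 0 0;0 -0.008 0.005 0.047 0 0' 0.057;python3 -m pendant '0 -0.004 0.002 0.023 0 0;0 -0.008 0.004 0.045 0 0;0 -0.008 0.004 0.045 0 0;0 -0.008 0.004 0.045 0 0' -0.034; python3 - <<'E'
from h import *
w=r.read_state()["width"];th=2*np.arcsin((w-.01)/.068);print(w,th);to(*pose(-.877,th,w,.181))
E
python3 look.py pics/c5.png
```

```text
time: 7.15
ee_pos: [0.5578, 0.0244, 0.1809]
eef_rot: [0.112, 0.698, -0.112, 0.699]
ft_force: [3.3, -6.0, -2.6]
width: 0.0473
time: 7.55
ee_pos: [0.5584, 0.022, 0.181]
eef_rot: [0.135, 0.693, -0.136, 0.695]
ft_force: [5.0, -7.4, -2.4]
width: 0.0428
0.042772315949361296 1.0057482176810304
shift [-0.0001  0.0021 -0.004 ] turn [-0.0081  0.0016  0.0002] now [0.5584 0.022  0.181 ] yaw 1.1845 tilt [ 0.0022 -0.0011] w 0.0428 F [ 5.  -7.4 -2.4] t 7.55
mark px [(23, np.float64(256.8), np.float64(190.0), np.int32(255), np.int32(188), np.int32(5), np.int32(5))]
blue [(43, np.float64(268.2), np.float64(167.6), np.int32(267), np.int32(162), np.int32(4), np.int32(14))]
```

View pics/c5.png

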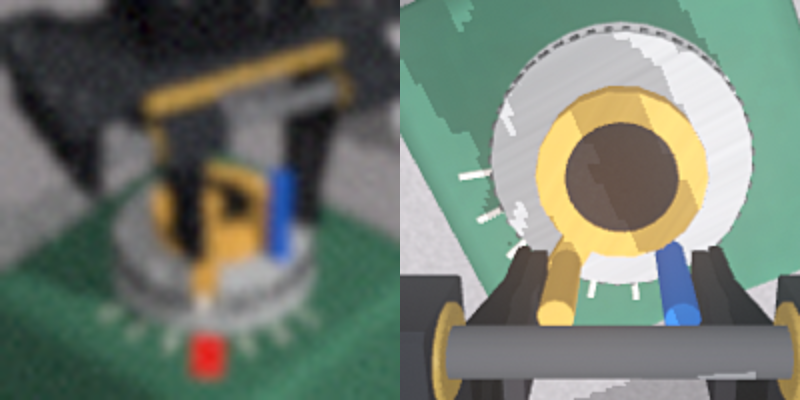

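The pointer is still at column 205, on the mark, and the lug is following. I continue.

```bash
python3 -m pendant '0 -0.004 0.001 0.022 0 0;0 -0.007 0.002 0.044 0 0;0 -0.007 0.002 0.044 0 0;0 -0.007 0.002 0.044 0 0' -0.126;python3 -m pendant '0 -0.003 0.001 0.016 0 0;0 -0.006 0.002 0.032 0 0;0 -0.006 0.002 0.032 0 0;0 -0.006 0.002 0.032 0 0' -0.195; python3 - <<'E'
from h import *
w=r.read_state()["width"];th=2*np.arcsin((w-.01)/.068);print(w,th);to(*pose(-.877,th,w,.181))
E
```

```text
time: 8.05
ee_pos: [0.5585, 0.0198, 0.181]
eef_rot: [0.158, 0.688, -0.159, 0.69]
ft_force: [6.4, -7.6, -2.1]
width: 0.039
time: 8.45
ee_pos: [0.5585, 0.0181, 0.1811]
eef_rot: [0.175, 0.684, -0.176, 0.686]
ft_force: [7.7, -8.9, -4.0]
width: 0.0363
0.0363181831577483 0.7948213326320576
shift [ 0.0003  0.0029 -0.0053] turn [-0.0141  0.0026  0.    ] now [0.5585 0.0181 0.1811] yaw 1.0701 tilt [ 0.0035 -0.0019] w 0.0363 F [ 7.7 -8.9 -4. ] t 8.45
```

```bash
python3 -m pendant '0 -0.003 -0.004 0.015 0 0;0 -0.005 -0.005 0.025 0 0;0 -0.005 -0.005 0.025 0 0;0 -0.005 -0.005 0.025 0 0;0 -0.005 -0.005 0.025 0 0' -0.264 12; python3 - <<'E'
from h import *
w=r.read_state()["width"];th=2*np.arcsin((w-.01)/.068);print(w,th);to(*pose(-.877,th,w,.181))
E
python3 look.py pics/c6.png
```

```text
time: 8.95
ee_pos: [0.5576, 0.0166, 0.1814]
eef_rot: [0.188, 0.68, -0.189, 0.684]
ft_force: [11.4, -11.5, -4.8]
width: 0.0323
0.032314345599037154 0.6686934522096925
shift [ 0.0014  0.0016 -0.0018] turn [ 0.0024  0.004  -0.0002] now [0.5576 0.0166 0.1814] yaw 1.0317 tilt [ 0.0052 -0.0028] w 0.0323 F [ 11.4 -11.5  -4.8] t 8.95
mark px [(23, np.float64(256.8), np.float64(190.0), np.int32(255), np.int32(188), np.int32(5), np.int32(5))]
blue [(49, np.float64(265.1), np.float64(169.1), np.int32(262), np.int32(163), np.int32(6), np.int32(14))]
```

View pics/c6.png

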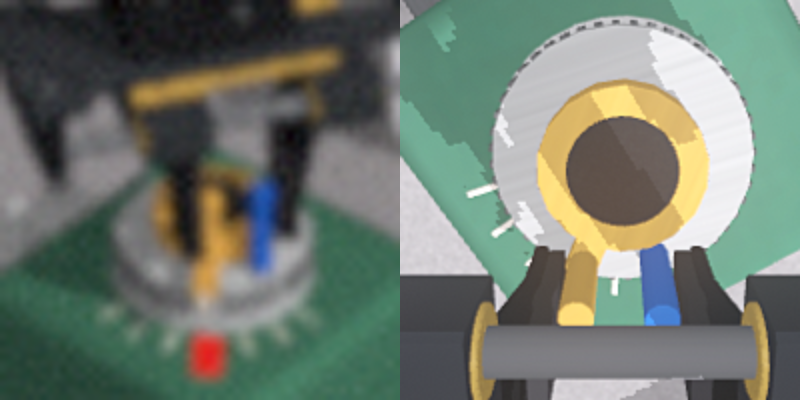

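The pointer is still on the mark, and a width of 32.3 mm means the ring is about at its stop. I relieve the radial pull, then nip up with 25 N.

```bash
python3 -m pendant '0 0 0.005 0 0 0;0 0 0.005 0 0 0' -0.3 16;  python3 -m pendant '0 0 0.003 0 0 0;0 0 0.003 0 0 0;0 0 0.003 0 0 0' -0.4 20; python3 - <<'E'
from h import *
w=r.read_state()["width"];th=2*np.arcsin((w-.01)/.068);print(w,th);to(*pose(-.877,th,w,.181))
E
```

```text
time: 9.25
ee_pos: [0.558, 0.0165, 0.1813]
eef_rot: [0.188, 0.68, -0.189, 0.683]
ft_force: [7.1, -9.7, -2.0]
width: 0.0308
time: 9.55
ee_pos: [0.5581, 0.0165, 0.1812]
eef_rot: [0.188, 0.681, -0.188, 0.683]
ft_force: [4.0, -9.7, 1.0]
width: 0.0308
0.030771870770599587 0.6208612101205442
shift [ 0.001  -0.002  -0.0028] turn [0.0189 0.002  0.0001] now [0.5581 0.0165 0.1812] yaw 1.0326 tilt [ 0.0024 -0.0018] w 0.0308 F [ 4.  -9.7  1. ] t 9.55
```

```bash
python3 -m pendant '0 -0.003 0.001 0 0 0;0 -0.003 0.001 0 0 0;0 -0.003 0.001 0 0 0;0 -0.003 0.001 0 0 0;0 -0.003 0.001 0 0 0;0 -0.003 0.001 0 0 0;0 -0.003 0.001 0 0 0;0 -0.003 0.001 0 0 0' -0.5 26; python3 look.py pics/c7.png;python3 - <<'E'
from h import *
w=r.read_state()["width"];th=2*np.arcsin((w-.01)/.068);print(w,th);to(*pose(-.877,th,w,.181))
E
```

```text
time: 10.35
ee_pos: [0.5581, 0.0165, 0.1813]
eef_rot: [0.188, 0.681, -0.188, 0.683]
ft_force: [5.6, -6.2, 0.5]
width: 0.0301
mark px [(23, np.float64(256.8), np.float64(190.0), np.int32(255), np.int32(188), np.int32(5), np.int32(5))]
blue [(48, np.float64(265.0), np.float64(169.3), np.int32(262), np.int32(164), np.int32(6), np.int32(14))]
0.03078009021361203 0.6211150987032215
shift [ 0.001  -0.0018 -0.0028] turn [ 0.0193  0.0019 -0.0004] now [0.558  0.0164 0.1813] yaw 1.0332 tilt [ 0.0028 -0.001 ] w 0.0308 F [ 4.6 -6.4 -0.9] t 10.45
```

View pics/c7.png

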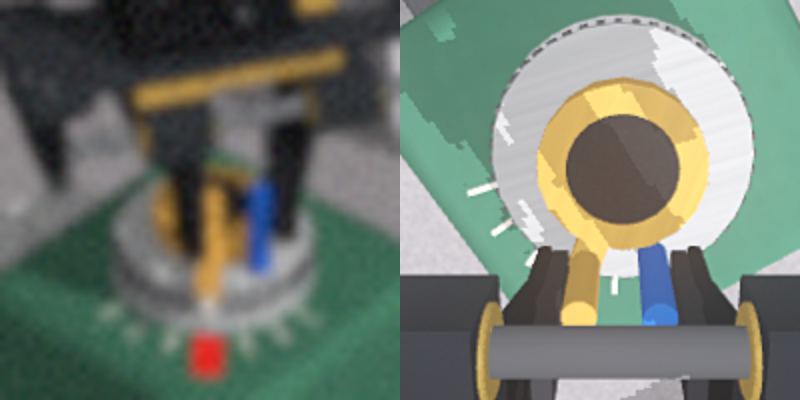

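The width held at 30.8 mm from 16 to 26 N, so the ring is at its hard stop, and the pointer (about column 206) is over the mark. I open, lift clear and check.

```bash
python3 -m pendant '0 0 0 0 0 0;0 0 0 0 0 0;0 0 0 0 0 0;0 0 0 0 0 0;0 0 0 0 0 0' 0.2; python3 -m pendant '-0.1 0 0 0 0 0;-0.2 0 0 0 0 0;-0.35 0 0 0 0 0;-0.35 0 0 0 0 0;-0.35 0 -0.2 0 0 0;-0.35 0 -0.4 0 0 0;-0.35 0 -0.6 0 0 0;-0.35 0 -0.6 0 0 0'
python3 -m pendant '0 0 -0.2 0 0 0;0 0 -0.4 0 0 0;0 0 -0.4 0 0 0;0 0 -0.4 0 0 0'
python3 - <<'E'
from h import *
c=vision.get_calibration("top");p,_=vision.camera("top");q,_=vision.camera("scene")
u,v=proj(c,[*AX,.176]).astype(int);u0,v0=u-36,v-36
print(u0,v0)
cv2.imwrite("pics/c8.png",np.hstack([cv2.resize(p[v0:v0+72,u0:u0+72],(400,400),interpolation=cv2.INTER_CUBIC),cv2.resize(q[137:197,226:286],(400,400),interpolation=cv2.INTER_CUBIC)]))
n=-.877
for k,(a,R,z) in dict(mark=(n,.058,.14),tip=(n,.061,.170),post=(n,.034,.2),lug=(n+.65,.034,.2)).items():print(k,((proj(c,[AX[0]+R*np.cos(a),AX[1]+R*np.sin(a),z])-[u0,v0]+.5)*400/72).round(0))
old=cv2.imread("pics/top0.png");d=cv2.absdiff(old,p).max(2);d[v0-30:v0+110,u0-20:u0+90]=0
print("changed px",int((d>60).sum()),np.argwhere(d>60)[:3])
E
```

```text
time: 10.95
ee_pos: [0.5568, 0.0178, 0.1807]
eef_rot: [0.188, 0.682, -0.187, 0.682]
ft_force: [0.3, 0.0, 0.1]
width: 0.0517
time: 11.75
ee_pos: [0.424, 0.0977, 0.2681]
eef_rot: [0.186, 0.683, -0.185, 0.682]
ft_force: [0.2, -0.6, -0.4]
width: 0.0526
time: 12.15
ee_pos: [0.342, 0.1457, 0.2683]
eef_rot: [0.187, 0.682, -0.187, 0.682]
ft_force: [0.6, -0.5, -0.3]
width: 0.052
193 178
mark [315. 127.]
tip [318. 114.]
post [266. 146.]
lug [221. 119.]
changed px 3280 [[269 129]
 [269 132]
 [269 133]]
```

View pics/c8.png

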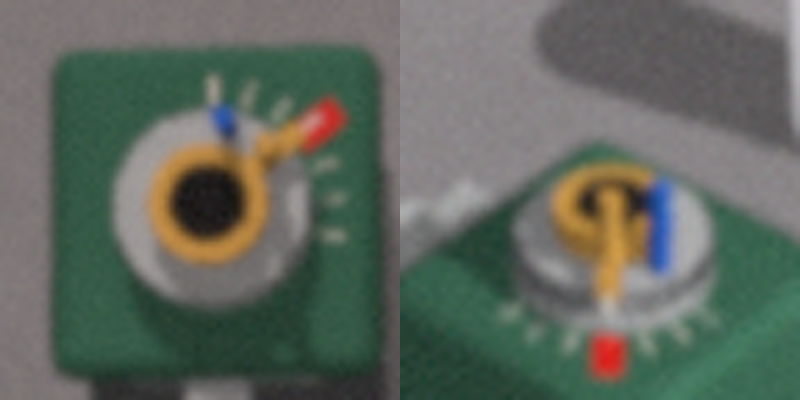

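```bash
python3 -c "
from bench import r,close_job
s=r.read_state();print(s['time'],s['ft_force']);print(close_job())"
```

```text
12.25 [ 0.55343123 -0.14189588 -0.44623564]
the job is handed in; nothing more can be done
None
```

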